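# Third hand at the pad printer: press keys, then hold the jig on its stop

### The job

Get the pad printer ready for its print jig: on the key box press the small round key fully down and let it up, then the mushroom key likewise, one at a time and never the square key. Then take the loose aluminium jig by its upright blade, set it flat on the print bed, centred on the sprung stop bar and square to it, and press it against the bar with a steady 10 N or so (the bar pushed back about half of its travel, never as far as its end), so that a colleague can clamp it. Finish while still holding it there, gripped and pressed; do not let go, and leave the other things on the table where they are.

Things in the scene. Friction and masses are not known exactly. Their poses are not given: they have to be found in the camera images.
- jig: loose print jig, 0.3 to 0.6 kg, bare aluminium: plate 70 (x) x 100 (y) x 22 mm high; in its middle stands a blade 14 (x) x 50 (y) mm, from the plate's top to 67 mm above the underside: grip it there across its 14 mm. Four steel pins 8 mm in diameter stand 8 mm high on the plate at x = +-24, y = +-40 mm. It is the same turned by half a turn. Origin: centre of its underside; z up. It starts flat on the table to the right of the bed, beyond its edge.
- bed: fixed aluminium print bed, plate 240 (x) x 220 (y) x 20 mm with dark grooves along x. Origin: centre of its underside, on the table; the jig's place is on its top, 20 mm up. Its +x axis points roughly away from the robot, towards the stop. A fixed bracket 20 (x) x 130 (y) mm, 50 mm high above the table, is centred at x = +108 mm; the sprung stop bar is before it. Two clamp knobs of 26 mm diameter, tops 56 mm above the table, stand at x = 0, y = +-93 mm.
- bar (a joint): how far the steel stop bar has been pushed back along the bed's +x, in m: 0 at rest, 0.020 at its hard end. Its spring gives 1 N per mm, so 10 N at 0.010.
- bar_face (a point): middle of the face of the stop bar that the jig is pressed against (the face looks along the bed's -x); it moves with the bar. At rest at x = +60 mm, y = 0, 32.5 mm above the bed's underside. The bar is 14 (x) x 120 (y) x 22 mm high, its top 43.5 mm above the table.
- keybox: fixed grey-green key box 190 (x) x 80 (y) x 45 mm high on the left of the bed, with three black keys in a row along its x, 60 mm apart; which key is in which place varies. Origin: centre of its underside.
- key_small (a joint): travel of the small round key (cap 20 mm in diameter, in a 34 mm round steel collar), m: 0 up, 0.006 fully down; springs back; 1.5 N to start, 5.1 N fully down. Counts as pressed beyond 0.0042.
- key_small_top (a point): centre of the top of the small round key's cap, 69 mm above the table when up
- key_mushroom (a joint): travel of the mushroom key (round cap 42 mm in diameter on a stem), same travel, spring and sign as the small key
- key_mushroom_top (a point): centre of the top of the mushroom key's cap, 69 mm above the table when up
- key_square (a joint): travel of the square key (cap 26 x 26 mm in a 38 mm square collar), same travel and spring: it must not be pressed
- key_square_top (a point): centre of the top of the square key's cap, 69 mm above the table when up
- jar_a: loose bystander, not needed: leave it alone. Glass jar with a metal lid, 60 mm in diameter, 85 mm high; origin: centre of its underside
- jar_b: loose bystander, not needed: leave it alone. Glass jar like the other, on the far left; origin: centre of its underside
- ink_cup: loose bystander, not needed: leave it alone. Steel ink cup 72 mm in diameter, 50 mm high with a knob on top; origin: centre of its underside
- screwdriver: loose bystander, not needed: leave it alone. Screwdriver, about 200 mm long, lying along its x; origin on its underside
- wrench: loose bystander, not needed: leave it alone. Wrench 150 mm long lying along its x; origin on its underside
- tape_roll: loose bystander, not needed: leave it alone. White plastic ring 80 mm in diameter, 30 mm high, beyond the bed; origin: centre of its underside
- spare_pad: loose bystander, not needed: leave it alone. Dark rubber cylinder 54 mm in diameter, 35 mm high, on the far right; origin: centre of its underside
Mind the look-alikes: they are no part of the job. What is shaped like the jig but orange or purple is not meant.

How it is judged (in metres and radians):
On the way, in this order (a step that is already met when the one before it is completed fails the run):
1. the small round key is pressed down (value of joint key_small above 0.0042 m), for 0.05 s.
2. the small key is up again (value of joint key_small below 0.002 m), for 0.05 s.
3. then the mushroom key is pressed down (value of joint key_mushroom above 0.0042 m), for 0.05 s.
4. the mushroom key is up again (value of joint key_mushroom below 0.002 m), for 0.05 s.
5. then the jig, gripped, is pressed square and centred against the stop bar with 6 to 14 N (contact force between jig and bar between 6 and 14 N and value of joint bar between 0.005 and 0.015 m and angle between the x axis of jig and the x axis of bed, either way round below 0.07 rad and y of jig in the frame of bed between -0.01 and 0.01 m and z of jig in the frame of bed between 0.016 and 0.0235 m and angle between jig's own z axis and vertical below 0.05 rad and contact force between the fingers and jig above 3 N), for 0.5 s.
At the end, for the whole second after the job is handed in: The jig stands flat on the bed (underside within about 3.5 mm of its top, tilt under 3 degrees), square to the stop bar within 4 degrees and centred on it within 10 mm, still held by the fingers, and presses the bar with 6 to 14 N (bar 5 to 15 mm back); all keys are up (all of step 5 and value of joint each of key_small, key_mushroom, key_square below 0.002 m); the arm keeps its last pose, push and grip.
It fails at once if the square key is pressed (value of joint key_square above 0.003 m).
It fails at once if the small and the mushroom key are down together (value of joint each of key_small, key_mushroom above 0.003 m).
It fails at once if the bar is driven to its hard end (value of joint bar above 0.0192 m).
It fails at once if a bystander is moved by more than 30 mm or tipped (distance of any of jar_a, jar_b, ink_cup, screwdriver, wrench, tape_roll, spare_pad from where it was at the start of the episode above 0.03 m or angle between any of jar_a, jar_b, ink_cup, tape_roll, spare_pad's own z axis and vertical above 0.5 rad).
It also fails if it takes over 64 s, if anything falls off the work surface, if the arm or the gripper's body presses on something with over 40 N, if the wrist force passes 120 N, or if a joint passes its speed limit or range.

### The arm

A 7-joint arm with a two-finger parallel gripper is mounted at the origin on the work surface. World frame = base frame: x ahead of the robot, y to its left, z up, the work surface at z = 0. Lengths are in mm, angles in degrees, forces in N, time in s.
With the tool pointing down it reaches from about 400 to 875 mm from the base axis. Payload 4.4 kg.
Tool frame: the origin (TCP) lies on the centre line of the jaws, within the pads' length; the fingertips stand 25 mm ahead of it and the grasp point (between the pads) lies 6 mm ahead of it; x points along the fingers, y is the direction in which the jaws open and shut, and the axes are right-handed (so a half turn about x gives the same grasp; the last joint's range is limited). The gripper opens to 85 mm and grips with 20 to 120 N. Pads are 22 mm wide; open, the fingers measure 114 mm over their backs; the gripper's body (76 mm by 85 mm) begins 54 mm behind the grasp point. The pads swing forward as they close: fully open they stand 13 mm farther back than shut.
Start: joints at [65.329, 36.005, 2.206, 86.941, -1.547, 57.084, -1.146], TCP at [231.923, -607.231, 256.313] pointing down, gripper open.
Joint ranges: [-175.42, 175.42], [-21.48, 121.26], [-71.46, 75.88], [10.55, 141.38], [-63.04, 243.04], [13.31, 113.54], [-168.57, 168.57]. Speed limits (degrees/s): [147.25, 147.25, 180, 180, 180, 180, 180].

### API

Orientations are given as a 3x3 rotation matrix whose columns are the frame's x, y, z axes.
In Python, from cell import ctrl gives the robot as it stands. The module is installed in compiled form; this text tells all that it offers. Calls block until the motion is done:
- ctrl.move_pose(position, orientation): joint-space move of the TCP to a pose.
- ctrl.move_l(position, vel=150, attitude=None, threshold=None): straight line of the TCP; attitude=None keeps the orientation; vel is the mean speed in mm/s. With threshold (N) it stops when the force on the tool has changed by that much, and returns True; else False.
- ctrl.move_j(angles): joint-space move.
- ctrl.grip(opening, squeeze=None): finger opening in mm; squeeze is the grip in N (None keeps the last); returns when the fingers have stopped.
- ctrl.pause(seconds).
- ctrl.solve_ik(position, orientation): joint angles nearest the present ones, or None.
- ctrl.sense(): the state.
- ctrl.get_image(name): name is "scene" or "top" or "wrist"; returns a dict with "frame" (400x640x3 uint8, blue, green, red), "depth" (400x640 float32, mm along the optical axis (not along the pixel's ray), 0 where there is no reading), "camera_matrix" (3x3 intrinsics, pixels), "extrinsics" (4x4, takes a point from camera to world coordinates). Camera axes: x right, y down, z forward; pixel columns grow to the right and rows downward; lengths in mm; the calibration is good to about 2 mm. A picture is of the moment at which its call begins.
A pose or a line that the arm cannot do raises ctrl.IKError and nothing moves.
- ctrl.finish_job(): hands the job in, once; it reports no verdict.
Trained networks look in a picture, given as the dict that the camera call returned (one of the last four; its "shot" number tells which), for a name from the list of things; names that differ only in an ending like _2 or _b are one class to them, and where a whole thing is asked for, a point or a joint stands for the part that bears it (a point fixed in the world has none). Each returns a list of dicts, best first, with "confidence" (0 to 1); they miss things now and then, are a little off and sometimes report something else, mostly with a low value. They report only what shows in the picture. A call takes as long as a camera call. They do not tell look-alikes from the thing itself.
- ctrl.search_frame(name, picture): "at" ([row, column] in pixels, amid what is visible of it).
- ctrl.masks_of(name, picture): "pixels" (400x640 bool, what is visible of it) and "at" ([row, column] in pixels, amid what is visible of it).
- ctrl.mark_of(name, picture): "at" ([row, column] in pixels: a listed point, or the origin of a listed thing).
The state is a dict: "clock": time; "q": joint angles; "joint_vel": joint speeds; "joint_torque": joint torques, N m; "ee_pos": TCP position; "eef_rot": TCP orientation; "ft_force": force on the tool from outside, world axes, zero at the start; "moment": the same for the moment, N m; "finger_gap": finger opening in mm.
Only numpy, scipy, OpenCV 4.12 (cv2) and the standard library are available. Lean on these libraries where they do the work, as an engineer would, in place of code of your own. Each camera call takes 0.05 s, during which the arm holds its last target. There are 200 camera calls.

## Working session

There is one attempt and no reset: what is moved stays moved. The work goes in short steps, each a Python script; the robot and the scene stay as the last script left them, time stands still between calls to the robot, and variables do not carry over. Pictures are saved under pics/ and viewed, about 8 in all and at most 12, crops included, and the job is handed in when it is done.

```bash
mkdir -p pics
cat > h.py <<'E'
from cell import ctrl
import numpy as np, cv2
def world(p,r,c,z=None):
    K=np.array(p["camera_matrix"]);E=np.array(p["extrinsics"])
    ray=np.linalg.inv(K)@[c,r,1]
    if z is None:
        d=p["depth"][int(round(r)),int(round(c))]; return E[:3,:3]@(ray*d)+E[:3,3]
    w=E[:3,:3]@ray; t=(z-E[2,3])/w[2]; return E[:3,3]+t*w
def cloud(p):
    K=np.array(p["camera_matrix"]);E=np.array(p["extrinsics"])
    v,u=np.mgrid[:400,:640]; d=p["depth"]
    P=np.stack([(u-K[0,2])/K[0,0]*d,(v-K[1,2])/K[1,1]*d,d],-1)
    return P@E[:3,:3].T+E[:3,3]
def save(p,n): cv2.imwrite("pics/"+n+".png",p["frame"])
E
python3 - <<'E'
from h import *
s=ctrl.sense();print(s["clock"],s["ee_pos"],s["eef_rot"],s["ft_force"])
p=ctrl.get_image("top");q=ctrl.get_image("scene")
cv2.imwrite("pics/a.png",np.vstack([p["frame"]]));save(q,"b")
for n in ["jig","bed","bar_face","keybox","key_small_top","key_mushroom_top","key_square_top"]:
    z={"jig":0,"bed":0,"bar_face":32.5,"keybox":0}.get(n,69)
    for P,l in ((p,"top"),(q,"scene")):
        for d in ctrl.mark_of(n,P)[:4]:
            print(n,l,np.round(d["at"]),round(d["confidence"],2),np.round(world(P,*d["at"],z)))
E
```

```text
0.0 [ 231.72238038 -606.66236035  255.38018571] [[-7.03602538e-04  3.56762183e-01 -9.34194974e-01]
 [ 1.82402348e-03 -9.34193194e-01 -3.56762876e-01]
 [-9.99998089e-01 -1.95501283e-03  6.55810402e-06]] [-0.67577389 -0.98619867 -0.5142004 ]
jig top [217. 402.] 0.73 [ 431. -267.    0.]
jig top [252. 443.] 0.71 [ 316. -385.    0.]
jig top [261. 372.] 0.7 [ 299. -166.    0.]
jig top [306. 425.] 0.67 [ 160. -316.    0.]
jig scene [145. 338.] 0.94 [ 155. -321.    0.]
jig scene [177. 284.] 0.7 [ 431. -269.    0.]
jig scene [177. 336.] 0.63 [ 303. -158.    0.]
jig scene [154. 295.] 0.62 [ 312. -369.    0.]
bed top [168. 312.] 0.76 [596.   2.   0.]
bed scene [360. 329.] 0.7 [735. 328.   0.]
bed scene [244. 294.] 0.56 [593.  18.   0.]
bar_face top [150. 316.] 0.76 [643. -13.  32.]
bar_face top [123. 400.] 0.65 [ 724. -278.   32.]
bar_face scene [239. 270.] 0.82 [651.  -5.  32.]
keybox top [204. 196.] 0.94 [496. 366.   0.]
keybox top [114. 292.] 0.35 [778.  62.   0.]
keybox scene [312. 421.] 0.8 [515. 364.   0.]
keybox scene [237. 271.] 0.33 [626. -45.   0.]
key_small_top top [219. 198.] 0.42 [436. 340.  69.]
key_small_top scene [238. 273.] 0.69 [664.  36.  69.]
key_small_top scene [301. 413.] 0.67 [556. 368.  69.]
key_small_top scene [272. 442.] 0.54 [449. 355.  69.]
key_small_top scene [242. 293.] 0.15 [634.  77.  69.]
key_mushroom_top top [196. 192.] 0.45 [504. 359.  69.]
key_mushroom_top scene [291. 240.] 0.69 [803. 129.  69.]
key_mushroom_top scene [283. 425.] 0.49 [502. 352.  69.]
key_square_top top [179. 190.] 0.44 [557. 365.  69.]
key_square_top scene [298. 411.] 0.78 [554. 360.  69.]
key_square_top scene [176. 283.] 0.27 [ 489. -180.   69.]
```

View pics/a.png

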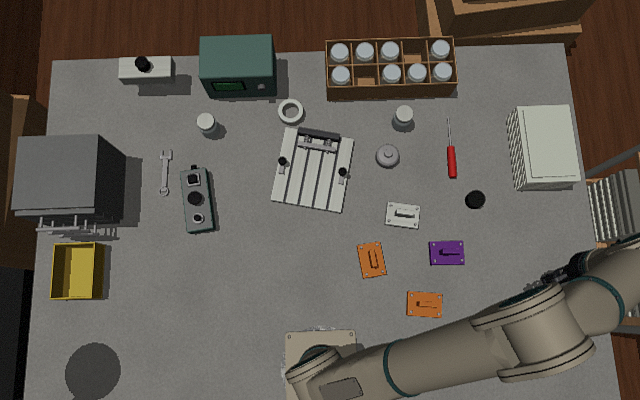

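View pics/b.png

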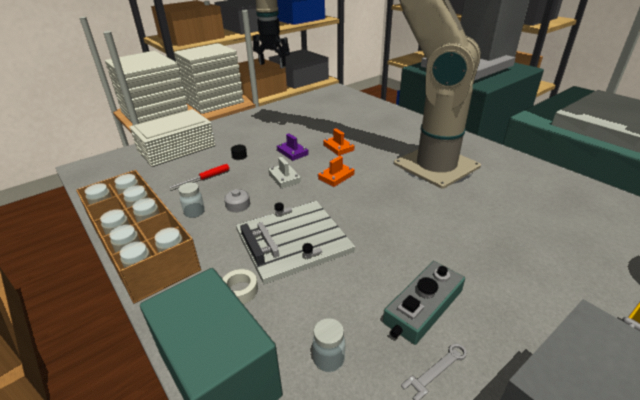

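The top view shows the key box at (200,197). Its keys, nearest first, are small (219,198), mushroom (198,195) and square (179,193). Jig candidates are silver (214,403), orange (259,372) and (303,425), and purple (252,447). I choose the silver one, as it is bare aluminium. Next come close looks at the jig, bed and keys.

```bash
cat >> h.py <<'E'
def rot(a):
    c,s=np.cos(a),np.sin(a); return np.array([[0,c,s],[0,s,-c],[-1,0,0]])
E
python3 - <<'E'
from h import *
ctrl.grip(85,30)
P=[]
for pos in ([430,-270,330],[560,0,380],[480,345,330]):
    best=None
    for a in (0,np.pi):
        q=ctrl.solve_ik(pos,rot(a)); print(pos,a,None if q is None else np.round(q))
        if q is not None and best is None or (q is not None and abs(q[6])<abs(best[0][6])): best=(q,a)
    ctrl.move_pose(pos,rot(best[1])); ctrl.pause(.2)
    p=ctrl.get_image("wrist");P.append(p);s=ctrl.sense();print(s["clock"],s["ee_pos"])
    np.savez(f"w{len(P)}.npz",**{k:p[k] for k in("frame","depth","camera_matrix","extrinsics")})
    save(p,f"w{len(P)}")
    for n in (["jig"],["bed","bar_face"],["keybox","key_small_top","key_mushroom_top","key_square_top"])[len(P)-1]:
        z={"jig":0,"bed":0,"bar_face":32.5,"keybox":0}.get(n,69)
        for d in ctrl.mark_of(n,p)[:3]: print(n,np.round(d["at"]),round(d["confidence"],2),np.round(world(p,*d["at"],z),1),np.round(world(p,*d["at"]),1))
cv2.imwrite("pics/w.png",cv2.resize(np.vstack([np.hstack([P[0]["frame"],P[1]["frame"]]),np.hstack([P[2]["frame"],P[2]["frame"]*0])]),(800,500),interpolation=cv2.INTER_AREA))
E
```

```text
[430, -270, 330] 0 [ 42.  20. -18. 103.   7.  58.  21.]
[430, -270, 330] 3.141592653589793 [   6.   22.   32.  104.  -13.   58. -136.]
2.7417 [ 429.64584868 -270.81895571  329.68655224]
jig [231. 250.] 0.97 [ 312.4 -389.2    0. ] [ 321.2 -374.8   33.7]
jig [188. 155.] 0.92 [ 159.4 -310.     0. ] [ 172.  -304.8   20.8]
jig [ 92. 230.] 0.81 [ 299.4 -160.3    0. ] [ 313.8 -164.4   49.3]
[560, 0, 380] 0 [ 13.  23. -23.  91.  10.  68. -12.]
[560, 0, 380] 3.141592653589793 [ 35.  32. -62.  90.  29.  75. 149.]
4.2083 [559.84841757  -1.41282286 379.87759649]
bed [156. 330.] 0.62 [583.4   3.4   0. ] [582.4   6.1  19.9]
bar_face [166. 367.] 0.78 [645.2  -8.3  32.5] [646.5  -9.5  25.3]
[480, 345, 330] 0 [-21.  29. -27.  91.  14.  64. -52.]
[480, 345, 330] 3.141592653589793 [ -1.  41. -68.  90.  39.  76. 106.]
5.9 [480.76192192 343.99136214 330.1360616 ]
keybox [164. 329.] 0.69 [501.4 342.9   0. ] [498.1 354.4  69.5]
keybox [156. 331.] 0.55 [505.1 355.9   0. ] [501.3 365.5  70.1]
key_small_top [165. 288.] 0.44 [442.  353.1  69. ] [442.1 353.1  69.3]
key_mushroom_top [163. 330.] 0.69 [499.8 355.8  69. ] [499.7 356.   70.3]
key_square_top [154. 376.] 0.69 [563.3 367.6  69. ] [563.1 367.8  69.9]
key_square_top [334. 371.] 0.57 [571.8  67.3  69. ] [583.6  21.8  19.6]
key_square_top [306. 471.] 0.26 [731.9 122.5  69. ] [532.1 356.7 370.5]
```

View pics/w.png

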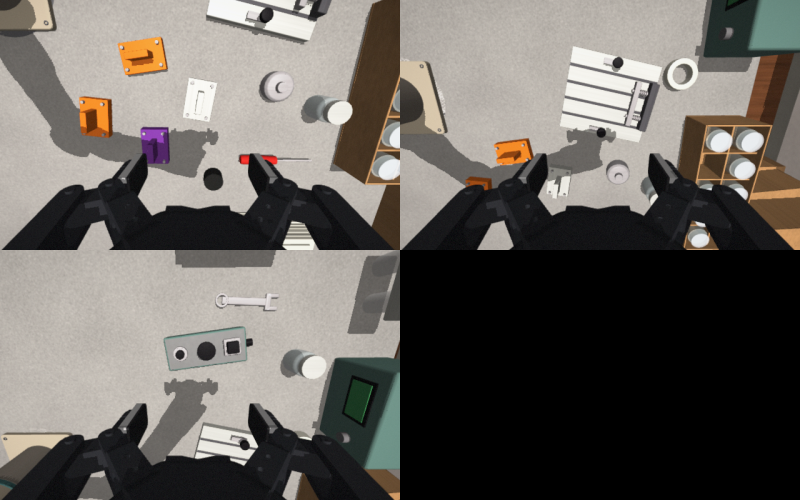

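The wrist views confirm the key order from near to far: small, round collar (290,165); mushroom (330,163); square collar (374,154). The silver jig is at (320,158) in w1, with its blade about along world y. Next I refine the poses from depth.

Run:
```python
from h import *
def L(i): d=dict(np.load(f"w{i}.npz")); return d,cloud(d)
def rect(name,P,m,open_=True):
    m=m.astype(np.uint8)
    n,l,st,_=cv2.connectedComponentsWithStats(m)
    for i in range(1,n):
        if st[i,4]<25: continue
        X=P[l==i]; r=cv2.minAreaRect(X[:,:2].astype(np.float32))
        print(name,st[i,4],"bbox",st[i,:4],"c",np.round(r[0],1),"size",np.round(r[1],1),"ang",round(r[2],1),"z",np.round(np.median(X[:,2]),1),"mean",np.round(X[:,:2].mean(0),1))
def box(P,x0,x1,y0,y1,z0,z1): return (P[...,0]>x0)&(P[...,0]<x1)&(P[...,1]>y0)&(P[...,1]<y1)&(P[...,2]>z0)&(P[...,2]<z1)
d,P=L(1)
rect("blade",P,box(P,370,500,-340,-200,60,75)); rect("plate",P,box(P,370,500,-340,-200,15,28))
d,P=L(2)
rect("bedtop",P,box(P,430,720,-140,150,16,24));rect("bar",P,box(P,600,720,-140,150,40,46));rect("brk",P,box(P,600,760,-140,150,47,53));rect("knob",P,box(P,450,700,-140,150,53.5,60))
d,P=L(3)
rect("keys",P,box(P,400,600,300,420,66,75));rect("box",P,box(P,400,600,300,420,40,49));rect("coll",P,box(P,400,600,300,420,50,65))
p=ctrl.get_image("top");P=cloud(p)
rect("Tbedtop",P,box(P,430,720,-140,150,16,24))
rect("Tblade",P,box(P,370,500,-340,-200,55,75)); rect("Tplate",P,box(P,370,500,-340,-200,15,28))
rect("Tkeys",P,box(P,400,600,300,420,64,75))
```

```text
blade 363 bbox [312 147  16  37] c [ 433.3 -261.8] size [50. 14.] ang 79.8 z 67.4 mean [ 433.3 -261. ]
plate 2426 bbox [292 124  56  71] c [ 433.4 -261.9] size [100.1  70. ] ang 79.9 z 22.4 mean [ 433.4 -258.8]
bedtop 14756 bbox [256  73 159 155] c [588.9   6.1] size [220.2 239.6] ang 77.4 z 20.4 mean [574.9  16.9]
bedtop 360 bbox [374 152  20  33] c [676.  -14.8] size [57.2 19.4] ang 77.7 z 20.6 mean [676.1 -14.4]
bar 612 bbox [361 131  27  71] c [654.2  -8.5] size [119.6  14. ] ang 77.5 z 43.8 mean [654.4  -6.3]
bar 69 bbox [385 133  19  58] c [687.9  -1.1] size [97.5  1.6] ang 77.2 z 42.6 mean [688.5   1.1]
brk 957 bbox [382 133  34  78] c [694.4 -17.6] size [129.6  20.8] ang 77.3 z 50.4 mean [694.3 -14.7]
knob 231 bbox [341  91  17  18] c [609.1  96.6] size [24.2 24.5] ang 66.0 z 56.3 mean [609.3  96.7]
knob 161 bbox [315 206  15  14] c [569.1 -84.3] size [23.8 23.3] ang 25.0 z 56.0 mean [569.  -83.9]
keys 363 bbox [364 145  20  21] c [559.4 366.3] size [26.1 25.8] ang 8.1 z 69.3 mean [559.2 366.6]
keys 691 bbox [316 147  30  30] c [500.2 358.3] size [40.5 40.4] ang 64.1 z 69.2 mean [500.1 358.6]
keys 156 bbox [281 161  14  14] c [441.1 349.8] size [18.5 18.2] ang 89.0 z 69.2 mean [441.1 350.2]
box 5125 bbox [262 122 134  71] c [500.3 358. ] size [189.9  80.1] ang 7.8 z 45.6 mean [497.2 360.6]
coll 361 bbox [357 139  29  30] c [559.5 366.2] size [38. 38.] ang 7.9 z 55.3 mean [556.2 368.9]
coll 272 bbox [277 154  24  24] c [441. 350.] size [33.2 32.3] ang 44.0 z 55.2 mean [441.8 352.1]
Tbedtop 3441 bbox [270 129  84  83] c [589.2   2.3] size [220.  240.3] ang 77.4 z 20.2 mean [573.2   4.1]
Tbedtop 85 bbox [309 137  18   8] c [678.9 -17. ] size [55.3 18. ] ang 77.6 z 20.0 mean [678.8 -16. ]
Tblade 96 bbox [396 208  18   8] c [ 433.7 -264.8] size [49.1 14.7] ang 80.9 z 65.7 mean [ 433.1 -265.2]
Tplate 574 bbox [385 201  35  27] c [ 433.7 -265.3] size [101.   71.5] ang 79.6 z 22.1 mean [ 432.2 -263.4]
```

Run:
```python
from h import *
ctrl.grip(0,30)
R=rot(np.radians(8))
for x,y in ((441,350),(500.2,358.3)):
    if x<450: ctrl.move_pose([x,y,130],R)
    else: ctrl.move_l([x,y,120],vel=100)
    ctrl.move_l([x,y,100],vel=80); ctrl.pause(.1)
    f0=ctrl.sense()["ft_force"]
    h=ctrl.move_l([x,y,85],vel=20,threshold=10)
    ctrl.pause(.25);s=ctrl.sense();print(h,s["ee_pos"],s["ft_force"]-f0,s["clock"])
    ctrl.move_l([x,y,120],vel=80);ctrl.pause(.15)
ctrl.move_l([500,350,230],vel=200)
print(ctrl.sense()["clock"])
```

```text
True [441.19734508 350.19522155  88.08481944] [-1.06206765 -0.81693201  7.5795975 ] 9.2417
True [500.45132888 358.45079188  88.11611118] [-1.07588429 -0.33398913  6.17838688] 12.0667
13.475
```

Run:
```python
from h import *
ctrl.grip(85,60)
R=rot(np.radians(-10.1))
g=np.array([433.3,-262,55])
ctrl.move_pose(g+[0,0,120],R)
print(ctrl.move_l(g,vel=120,threshold=12)); 
print(ctrl.sense()["ee_pos"],ctrl.sense()["clock"])
ctrl.grip(5,60); print(ctrl.sense()["finger_gap"])
ctrl.move_l(g+[0,0,110],vel=120); ctrl.pause(.3)
s=ctrl.sense();print(s["finger_gap"],s["ft_force"],s["ee_pos"],s["clock"])
a=np.radians(-12.5);ux=np.array([np.cos(a),np.sin(a),0])
c=np.array([589,6,0])
ctrl.move_pose(c+ux*10+[0,0,165],rot(a)); ctrl.pause(.2)
s=ctrl.sense();print(s["finger_gap"],s["ft_force"],s["ee_pos"],s["clock"])
for n in ("wrist","scene"):
    p=ctrl.get_image(n);save(p,"c_"+n);np.savez("c_"+n+".npz",**{k:p[k] for k in("frame","depth","camera_matrix","extrinsics")})
a=cv2.imread("pics/c_wrist.png");b=cv2.imread("pics/c_scene.png")[130:330,170:490]
cv2.imwrite("pics/c.png",np.hstack([cv2.resize(a,(400,250)),cv2.resize(b,(400,250))]))
```

```text
False
[ 433.72436535 -262.15764377   55.52265251] 17.6167
13.39056755384713
13.363876809680056 [ 0.29052765  0.10431752 -6.03084375] [ 433.16007005 -261.84025707  164.57835816] 19.6333
13.426300352434072 [-0.19789363  0.40089474 -5.71289029] [598.46613027   1.57865346 164.97329256] 21.025
```

View pics/c.png

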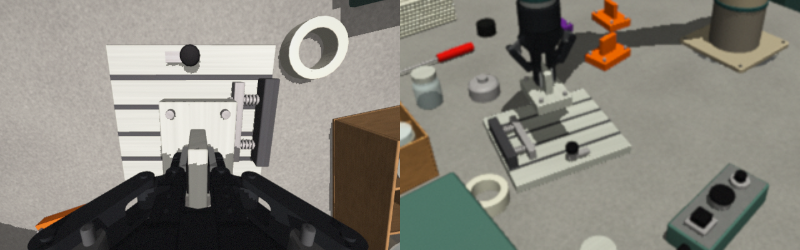

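Held square: the plate is at (200,125) and the bar at (240,125) in the left half. I check the jig in the hand from depth against the bar.

Run:
```python
from h import *
d=dict(np.load("c_wrist.npz"));P=cloud(d)
a=np.radians(-12.5);c=np.array([589,6])
Q=P.copy();B=np.array([[np.cos(a),np.sin(a)],[-np.sin(a),np.cos(a)]])
Q[...,:2]=(P[...,:2]-c)@B.T
print("tcp bed",B@(np.array([598.47,1.58])-c))
m=(Q[...,2]>124)&(Q[...,2]<137)&(abs(Q[...,0])<70)&(Q[...,1]>20)&(Q[...,1]<75)
X=Q[m];print(len(X),"x",X[:,0].min(),X[:,0].max(),"ymax",X[:,1].max(),"z",np.median(X[:,2]))
A=np.c_[X[:,:2],np.ones(len(X))];print("tilt",np.linalg.lstsq(A,X[:,2],rcond=None)[0])
e=[]
for x in range(-20,40,5):
    k=X[abs(X[:,0]-x)<3]
    if len(k): e.append((x,k[:,1].max()))
print("far edge slope deg",np.degrees(np.arctan(np.polyfit(*np.array(e).T,1)[0])))
m=(Q[...,2]>40)&(Q[...,2]<46)&(Q[...,0]>50)&(Q[...,0]<85)&(abs(Q[...,1])<75)
X=Q[m];print("bar x",X[:,0].min(),X[:,0].max(),"ymax",X[:,1].max())
print("angle", np.polyfit(X[:,1],X[:,0],1)[0]*57.3)
```

```text
tcp bed [10.20218628 -2.26554521]
5695 x -25.449063625408083 44.846493664224234 ymax 47.51372814476763 z 132.08276297181425
tilt [ 1.41474730e-03 -4.56453888e-02  1.33504571e+02]
far edge slope deg -0.20299012399170846
bar x 59.625077761308475 84.91681037138753 ymax 59.42221182906052
angle -1.58500982130195
```

```bash
cat >> h.py <<'E'
A=np.radians(-12.5);UX=np.array([np.cos(A),np.sin(A),0]);UY=np.array([-np.sin(A),np.cos(A),0]);C=np.array([589,6,0.])
def W(x,y,z): return C+UX*x+UY*y+[0,0,z]
def st(t):
    s=ctrl.sense();f=s["ft_force"];e=s["ee_pos"]-C
    print(t,"bed",np.round([e@UX,e@UY,e[2]],2),"F",np.round([f@UX,f@UY,f[2]],1),"M",np.round(s["moment"],2),"gap",round(s["finger_gap"],2),"t",s["clock"])
E
python3 - <<'E'
from h import *
ctrl.move_l(W(14,0,90),vel=100);ctrl.pause(.2);st("above")
print(ctrl.move_l(W(14,0,74),vel=15,threshold=8));ctrl.pause(.2);st("down")
z=ctrl.sense()["ee_pos"][2]
ctrl.move_l(W(24,0,z),vel=15);ctrl.pause(.2);st("touch")
ctrl.move_l(W(30,0,z),vel=15);ctrl.pause(.3);st("x30")
p=ctrl.get_image("wrist");save(p,"d");Q=cloud(p)-C
E=np.stack([Q@UX,Q@UY,Q[...,2]],-1)
m=(abs(E[...,0]-30)<33)&(E[...,1]>20)&(E[...,1]<60)&(E[...,2]>36)&(E[...,2]<47)
X=E[m];print(len(X),"plate",X.min(0),X.max(0),"tilt",np.linalg.lstsq(np.c_[X[:,:2],np.ones(len(X))],X[:,2],rcond=None)[0])
m=(abs(E[...,1]-57)<2.2)&(E[...,2]>40)&(E[...,2]<46)&(E[...,0]>50)&(E[...,0]<95)
X=E[m];print("bar x",X[:,0].min() if len(X) else None,len(X))
E
```

```text
above bed [14.47  0.11 90.76] F [-1.1 -0.3 -5.4] M [ 0.06 -0.02  0.  ] gap 13.22 t 22.225
True
down bed [ 1.383e+01 -2.000e-02  7.524e+01] F [-1.   0.   6.4] M [-0.05  0.01 -0.01] gap 13.23 t 23.3333
touch bed [23.19  0.19 75.42] F [-5.7 -0.5  4.9] M [0.37 1.   0.01] gap 13.13 t 24.4833
x30 bed [27.71  0.25 75.52] F [-9.7  0.7  8.8] M [ 0.48  1.63 -0.07] gap 12.94 t 25.3333
5800 plate [-2.98010035 20.00652197 36.000191  ] [62.96883538 59.19862943 46.99496463] tilt [-5.84387678e-03 -2.43722502e-02  4.36320742e+01]
bar x 61.66212830298446 233
```

View pics/d.png

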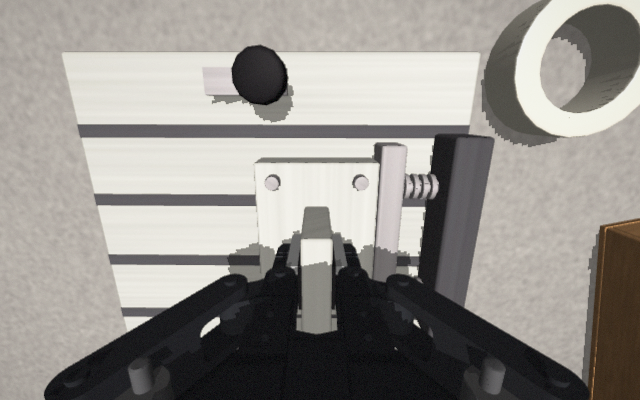

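The picture shows the jig flat and touching the bar: plate edge and bar at column 378, pins at (182,272) and (182,361). Next I advance in steps, reading the bar displacement and the tilt relative to the bed surface.

```bash
cat >> h.py <<'E'
def fit(X,tol):
    for k in range(6):
        c=np.linalg.lstsq(np.c_[X[:,:2],np.ones(len(X))],X[:,2],rcond=None)[0]
        r=X[:,2]-np.c_[X[:,:2],np.ones(len(X))]@c; X=X[abs(r)<max(tol,4-k)]
    return np.round(c,4),len(X)
def look(n=None):
    p=ctrl.get_image("wrist"); Q=cloud(p)-C
    if n: save(p,n)
    E=np.stack([Q@UX,Q@UY,Q[...,2]],-1);x0=(ctrl.sense()["ee_pos"]-C)@UX
    S=lambda x1,x2,y1,y2,z1,z2:E[(E[...,0]>x1)&(E[...,0]<x2)&(E[...,1]>y1)&(E[...,1]<y2)&(E[...,2]>z1)&(E[...,2]<z2)]
    print(" plate fit",fit(S(x0-33,x0+33,22,49,38,46),1.2)," bed fit",fit(S(-110,-15,20,100,16,25),1.2))
    X=S(-20,x0+33,20,60,39,46); 
    l=[(y,S(x0-45,x0-20,y-2,y+2,39,46)[:,0].min()) for y in range(24,46,4)]
    print(" plate ymax",X[:,1].max()," left edge yaw deg",np.degrees(np.polyfit(*np.array(l).T,1)[0]),l[0])
    X=S(50,95,54.8,59.2,40,46);print(" bar x",X[:,0].min())
    X=S(40,95,52,70,40,46);print(" bar ymax",X[:,1].max())
E
python3 - <<'E'
from h import *
z=74.9
for x in (33,35.5,37):
    ctrl.move_l(W(x,0.2,z+.8),vel=10);ctrl.pause(.3);st(x);look()
E
```

```text
33 bed [29.84  0.25 75.59] F [-9.4 -0.3  7.5] M [ 0.57  1.88 -0.07] gap 13.31 t 26.1417
 plate fit (array([-9.30000e-03, -1.00000e-04,  4.30392e+01]), 4697)  bed fit (array([1.50000e-03, 3.00000e-04, 2.05469e+01]), 17853)
 plate ymax 49.97202445984211  left edge yaw deg 0.616441038067548 (24, np.float64(-6.124539050148002))
 bar x 63.66117130336308
 bar ymax 59.30483148754998
35.5 bed [31.24  0.28 75.65] F [-12.5  -0.4  10.3] M [ 0.66  2.42 -0.05] gap 13.51 t 26.8917
 plate fit (array([-1.23000e-02, -1.20000e-03,  4.32541e+01]), 4694)  bed fit (array([1.10000e-03, 2.00000e-04, 2.05154e+01]), 17840)
 plate ymax 50.052741698039355  left edge yaw deg 0.8961296337267763 (24, np.float64(-4.914974965432407))
 bar x 65.15953256212433
 bar ymax 59.310907182878104
37 bed [32.04  0.25 75.7 ] F [-13.6  -0.3  13.3] M [ 0.69  2.76 -0.11] gap 13.45 t 27.5417
 plate fit (array([-1.3600e-02,  9.0000e-04,  4.3271e+01]), 4684)  bed fit (array([9.00000e-04, 4.00000e-04, 2.04992e+01]), 17832)
 plate ymax 49.9832883331265  left edge yaw deg 0.5372006070188378 (24, np.float64(-4.005463524566652))
 bar x 65.70522989437404
 bar ymax 59.28377520394004
```

Run:
```python
from h import *
for x,z in ((37.5,77.5),(39.5,77.7),(41,78)):
    ctrl.move_l(W(x,0.1,z),vel=10);ctrl.pause(.4);st(x);look()
```

```text
37.5 bed [33.42  0.24 75.8 ] F [-8.4  1.8  0.4] M [ 0.67  1.67 -0.1 ] gap 13.42 t 28.325
 plate fit (array([-1.34000e-02, -5.00000e-04,  4.33807e+01]), 4693)  bed fit (array([1.10000e-03, 4.00000e-04, 2.04927e+01]), 17754)
 plate ymax 50.08798549038416  left edge yaw deg 0.20973825600482546 (24, np.float64(-2.6976452959521713))
 bar x 67.23188699160997
 bar ymax 59.29074902844377
39.5 bed [34.99  0.21 75.84] F [-8.1  1.1 -0.9] M [ 0.76  1.8  -0.1 ] gap 13.27 t 29.125
 plate fit (array([-1.34000e-02, -1.70000e-03,  4.34774e+01]), 4684)  bed fit (array([6.00000e-04, 3.00000e-04, 2.04778e+01]), 17713)
 plate ymax 49.962326813040974  left edge yaw deg 0.06656961123601023 (24, np.float64(-1.1283102893417505))
 bar x 68.78610261516047
 bar ymax 59.324997701092336
41 bed [35.86  0.22 75.91] F [-10.    0.4  -1.5] M [ 0.78  2.01 -0.06] gap 13.47 t 29.875
 plate fit (array([-1.54000e-02, -1.20000e-03,  4.35923e+01]), 4684)  bed fit (array([1.00000e-03, 2.00000e-04, 2.05076e+01]), 17643)
 plate ymax 49.93833875862874  left edge yaw deg 0.043578259766220005 (24, np.float64(-0.25286413084525095))
 bar x 69.68703413239014
 bar ymax 59.31228303603032
```

Run:
```python
from h import *
ctrl.pause(1.5);st("final");look("e")
a=cv2.imread("pics/e.png");b=ctrl.get_image("scene")["frame"][130:330,170:490]
cv2.imwrite("pics/f.png",np.hstack([cv2.resize(a,(400,250)),cv2.resize(b,(400,250))]))
```

```text
final bed [35.88  0.27 75.93] F [-9.8  1.2 -1.3] M [ 0.81  1.97 -0.14] gap 13.03 t 31.425
 plate fit (array([-1.66000e-02, -0.00000e+00,  4.36095e+01]), 4697)  bed fit (array([8.00000e-04, 5.00000e-04, 2.04747e+01]), 17715)
 plate ymax 49.97668515662458  left edge yaw deg 0.5827331597305916 (24, np.float64(-0.20738032799557243))
 bar x 69.65586592111669
 bar ymax 59.28933799684066
```

View pics/f.png

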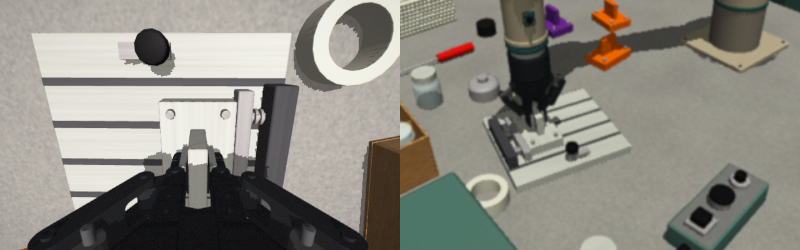

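The jig is flat and square against the bar. The bar, at (243,130), is pushed about halfway towards the bracket at (275,130), and the bystanders have not moved. Handing in.

```bash
python3 -c "
from h import *
ctrl.finish_job();st('end')"
```

```text
the job is handed in; nothing more can be done
the job is handed in; nothing more can be done
```

The job is handed in at about 31 s on the robot's clock. The jig is still gripped and pressed against the stop bar.

- **Keys:** I pressed the small round key and then the mushroom key, each to its bottom stop. The fingertips reached about 63 mm above the table, which is the full 6 mm of travel. I let each up before going on, and never touched the square key.
- **Jig:** I took the silver jig by its blade, not the orange or purple look-alikes, set it on the bed and pushed it against the bar.

The last checks before handing in showed:

| Check | Reading | Allowed |
|---|---|---|
| Bar pushed back | about 10 mm | 5 to 15 mm |
| Push on the wrist along the bed's x | about 9.8 N | 6 to 14 N (between jig and bar) |
| Off centre, bed y | within about 1 mm | 10 mm |
| Out of square | under 1° | 4° |
| Tilt | about 1° (0.017 rad) | 3° (0.05 rad) |
| Jig height above the bed top | no more than about 1 mm | about 3.5 mm |
| Finger opening, on the 14 mm blade | about 13 mm | – |

- **Disagreements:** The first top-camera positions and the trained networks' points were 3 to 15 mm off the wrist-depth fits, so I used the wrist depth. The jig also hung tilted about 2.6° in the grip, and it levelled once it was on the bed.
- **Bystanders:** None had visibly moved in the last picture, though jar_b and the wrench were outside that crop.
- **Not measured:** I had no direct reading of the force between jig and bar. It is inferred from the bar's displacement and the wrist force, which agree.

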